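Hang the plate carrier on the spring-balanced check arm

ROBOT

A 7-joint arm with a two-finger parallel gripper is mounted at the origin on the work surface. World frame = base frame: x ahead of the robot, y to its left, z up, the work surface at z = 0. Lengths are in mm, angles in rad, forces in N, time in s.
With the tool pointing down it reaches from about 350 to 775 mm from the base axis. Payload 3.1 kg.
Tool frame: the origin (TCP) lies on the centre line of the jaws, within the pads' length; the fingertips stand 17 mm ahead of it and the grasp point (between the pads) lies 2 mm behind it; z points along the fingers, y is the line along which they close (so a half turn about z gives the same grasp; the last joint's range is limited). The gripper opens to 85 mm and grips with 20 to 120 N. Pads are 22 mm wide; open, the fingers measure 114 mm over their backs; the gripper's body (76 mm by 85 mm) begins 54 mm behind the grasp point. The pads swing forward as they close: fully open they stand 13 mm farther back than shut.
Start: joints at [-1.363, 0.311, 0.014, 1.512, -0.004, 1.319, -0.027], TCP at [135.936, 532.952, 248.304] pointing down, gripper open.
Joint ranges: [-2.7, 2.7], [-0.3, 1.91], [-1.27, 1.3], [0.12, 2.57], [-1.44, 4.58], [0.2, 2.03], [-3.05, 3.05]. Speed limits (rad/s): [2.79, 2.79, 3.14, 3.14, 3.14, 3.14, 3.14].

INTERFACE

Orientations are given as a unit quaternion [x, y, z, w].
In Python, from station import arm gives the robot as it stands. The module is installed in compiled form; this text tells all that it offers.
- The arm moves only by the tool step_arm, never from a script. Its argument "series" is text: rows parted by semicolons, each of 6 numbers parted by spaces: the shift along the tool's x, y, z as a fraction of full scale, then the turn, a rotation vector about the tool's x, y, z as a fraction of full scale. A call has 1 to 20 rows; each row shifts and turns the commanded pose from where the row before left it, along the tool's axes as they then stand; what a row does not reach is not made up. Full scale, the value 1, is 60 cm for a shift and 45 degrees for a turn. A row lasts 1/12 s, in which the tool goes at most 41.7 mm and 7.16 degrees, less where a joint would pass 70% of its speed; a pose out of reach is approached as far as the arm can. A call with a number of a shift or a turn outside -1 to 1 is refused whole. A call with a gripper value outside its range is refused whole. "fingers" is the closure, from -1 (fully open) to 1 (shut), so that 0 is half open, set as the call begins (left out, the last holds). The fingers move at their own pace and stop on an object; "grip_force" is the grip in N (left out, the last holds). Time passes only in rows, so rows that do not move let the fingers close. It gives the time, the measured TCP pose, the force, the opening and the grip force at its end, in the units of the state.
- arm.sense(): the state, without advancing time (a new reading comes with each control period).
- arm.capture(name): name is "scene" or "top" or "wrist"; returns a dict with "color" (480x640x3 uint8, blue, green, red), "fx", "fy", "cx", "cy" (pixels), "R" (3x3) and "t" (3): a world point X has camera coordinates R X + t; the wrist camera has in their place "tool_from_camera" (4x4, takes a point from camera to tool coordinates, whose origin is the TCP and whose axes are the flange's). Camera axes: x right, y down, z forward; pixel columns grow to the right and rows downward; lengths in mm; the calibration is good to about 2 mm. A picture is of the moment at which its call begins: read the wrist's pose just before it. There is no depth.
- arm.sign_off(): hands the job in; it is judged then, once.
Trained networks look in a picture, given as the dict that the camera call returned (one of the last four; its "shot" number tells which), for a name from the list of things; names that differ only in an ending like _2 or _b are one class to them, and where a whole thing is asked for, a point or a joint stands for the part that bears it (a point fixed in the world has none). Each returns a list of dicts, best first, with "conf" (0 to 1); they miss things now and then, are a little off and sometimes report something else, mostly with a low value. They report only what shows in the picture. A call takes as long as a camera call. They do not tell look-alikes from the thing itself.
- arm.find_in(target, picture): "bbox" ([left, top, width, height] as shares, 0 to 1, of the picture: columns of its width, rows of its height, round what is visible of it).
- arm.masks_of(target, picture): "mask" (480x640 bool, what is visible of it) and "bbox" ([left, top, width, height] as shares, 0 to 1, of the picture: columns of its width, rows of its height, round what is visible of it).
- arm.landmark_of(target, picture): "xy" ([column, row] as shares, 0 to 1, of the picture: columns of its width, rows of its height: a listed point, or the origin of a listed thing).
The state is a dict: "t": time; "joint_positions": joint angles; "dq": joint speeds; "joint_torque": joint torques, N m; "tool_pos": TCP position; "ee_rot": TCP orientation; "ft_force": force on the tool from outside, world axes, zero at the start; "moment": the same for the moment, N m; "gripper_width": opening from 0.0 (shut) to 1.0 (fully open); "finger_force": force on a finger pad.
Only numpy, scipy, OpenCV 4.12 (cv2) and the standard library are available. Lean on these libraries where they do the work, as an engineer would, in place of code of your own. Each camera call takes 0.05 s, during which the arm holds its last target. There are 200 camera calls.

TASK

Pick up the octagonal plate carrier by its red grip and hang its cross bar in both saddles of the yellow spring-balanced arm. The arm sinks under the load: keep hold and go down with it until it carries the whole weight and has settled, and only then let go, so that it neither drops nor springs up; move clear, and leave the plate stack, the hammer and the wire spool where they are.

Things in the scene. Friction and masses are not known exactly. Their poses are not given: they have to be found in the camera images.
- carrier_grip (a point): Centre of the red grip sleeve of the plate carrier: 14 mm wide along x, 40 mm long along y, 22 mm tall. It sits mid-way along a round steel cross bar (10 mm in diameter, 144 mm long, along y), 115 mm above the carrier's underside. z is up. The carrier is the same turned half round.
- carrier: The loose plate carrier, origin at its underside centre. Octagonal aluminium base 150 mm across with two octagonal plates fixed on it (top at 14 mm, brass nut to 22 mm); two upright 8 mm rods at y = +-68 mm bear the cross bar. Its mass, 0.3 to 0.85 kg, differs from start to start, so how far the arm will sink is not known beforehand.
- saddle (a point): Middle between the two V saddles at the arm's tip, where the centre of the carrier's bar comes to rest; moves with the arm. Saddles at y = +-40 mm, 12 mm wide (free gap 68 mm), open upward, their 45 degree walls rise 13 mm above this point and spread 22 mm either side. y is parallel to the hinge axis and the seated bar.
- post_hinge (a point): Hinge axis of the yellow arm, 200 mm above the table, on a fixed blue post (top 212 mm, foot 130 mm across). y is the horizontal hinge axis, z up. The arm runs towards -x: 220 mm to the saddles, tines end 10 mm farther; the two tines (undersides 18 mm below the bar) join 110 mm from the saddles. They must enter the carrier lengthwise, under its bar, between its uprights.
- check_arm (a joint): Angle (rad) by which the spring-balanced arm has sunk: 0 = empty, raised 0.3 rad above level; 0.3 = level; 0.65 = lower stop. The spring lets the saddles sink about 14 mm per newton of load (after the first 0.3 N). It is lightly damped: let go out of balance, it drops or springs up.
- plate_stack: Bystander: loose stack of nine bare octagonal steel plates, 140 mm across, 54 mm tall, origin at its underside centre. It may stand on either side of the carrier.
- hammer: Bystander: hammer lying at the far side of the table; origin at its underside.
- spool: Bystander: black wire spool, 100 mm across, 55 mm tall, origin at its underside centre.
Mind the look-alikes: they are no part of the job. Leave any pink look-alike of the carrier alone.

How it is judged (in metres and radians):
On the way, in this order (a step that is already met when the one before it is completed fails the run):
1. the carrier is held clear above the table, off the arm (height (world z) of carrier_grip above 0.18 m and contact force between the fingers and carrier above 1 N and value of joint check_arm below 0.05 rad), for 0.1 s.
2. the bar lies in both saddles, the arm has sunk under the load and stands still, and the gripper still holds the carrier (distance between carrier_grip and saddle below 0.012 m and value of joint check_arm above 0.1 rad and velocity of joint check_arm between -0.08 and 0.08 rad/s and contact force between the fingers and carrier above 1 N), for 0.2 s.
At the end, for the whole second after the job is handed in: The carrier hangs upright (within 0.2 rad) and released from the arm: its grip centre within 12 mm of the middle of the saddles, its bar within 0.12 rad of the saddles' line, the arm sunk by more than 0.1 rad, carrier slower than 0.06 m/s and the arm slower than 0.15 rad/s (distance between carrier_grip and saddle below 0.012 m and angle between the y axis of carrier_grip and the y axis of saddle, either way round below 0.12 rad and angle between carrier_grip's own z axis and vertical below 0.2 rad and value of joint check_arm above 0.1 rad and linear speed of carrier below 0.06 m/s and velocity of joint check_arm between -0.15 and 0.15 rad/s and contact force between the fingers and carrier below 0.05 N); the robot touches nothing.
It fails at once if the arm drops or springs up (faster than 0.55 rad/s) with the carrier on it and the gripper not holding it (contact force between the fingers and carrier below 0.05 N and distance between carrier_grip and saddle below 0.04 m and (velocity of joint check_arm above 0.55 rad/s or velocity of joint check_arm below -0.55 rad/s)).
It fails at once if the arm is forced down to its lower stop (sunk more than 0.62 rad) (value of joint check_arm above 0.62 rad).
It fails at once if the plate stack, the hammer or the spool is moved by more than 20 mm (distance of any of plate_stack, hammer, spool from where it was at the start of the episode above 0.02 m).
It also fails if it takes over 59 s, if anything falls off the work surface, if the arm or the gripper's body presses on something with over 40 N, if the wrist force passes 120 N, or if a joint passes its speed limit or range.

## Working session

There is one attempt and no reset: what is moved stays moved. The work goes in short steps, Python scripts to look and compute and a tool call to move; the robot and the scene stay as the last step left them, time stands still between calls to the robot, and variables do not carry over. Pictures are saved under pics/ and viewed, at most 10 in all, crops included, and the job is handed in when it is done.

Besides the shell and the picture viewer there is one more tool, called after "Call:" as name(argument=value, ...) on one line, values as JSON. step_arm: Moves the arm, as the interface text tells. Its arguments: {"type":"object","properties":{"series":{"type":"string"},"fingers":{"type":"number"},"grip_force":{"type":"number"}},"required":["series"]}

```bash
mkdir -p pics; cat > h.py <<'E'
import numpy as np, cv2
from station import arm
from scipy.spatial.transform import Rotation as Ro
def px(d): return np.array(d["xy"])*[640,480]
def P(c): return np.hstack([c["R"],np.array(c["t"]).reshape(3,1)])
def K(c): return np.array([[c["fx"],0,c["cx"]],[0,c["fy"],c["cy"]],[0,0,1.]])
def ray(c,uv):
    R=np.array(c["R"]);o=-R.T@np.array(c["t"]).ravel()
    d=R.T@np.array([(uv[0]-c["cx"])/c["fx"],(uv[1]-c["cy"])/c["fy"],1]);return o,d/np.linalg.norm(d)
def onz(c,uv,z):
    o,d=ray(c,uv);return o+d*(z-o[2])/d[2]
def tri(c1,u1,c2,u2):
    o1,d1=ray(c1,u1);o2,d2=ray(c2,u2)
    s=np.linalg.lstsq(np.stack([d1,-d2],1),o2-o1,rcond=None)[0]
    a,b=o1+s[0]*d1,o2+s[1]*d2
    return (a+b)/2,np.linalg.norm(a-b)
def proj(c,X):
    q=np.array(c["R"])@np.array(X)+np.array(c["t"]).ravel();return np.array([c["fx"]*q[0]/q[2]+c["cx"],c["fy"]*q[1]/q[2]+c["cy"]])
E
python3 - <<'E'
from h import *
s=arm.sense();print({k:np.round(v,3) for k,v in s.items()})
a=arm.capture("scene");b=arm.capture("top")
cv2.imwrite("pics/s1.png",a["color"]);cv2.imwrite("pics/t1.png",b["color"])
for n in ["carrier_grip","carrier","saddle","post_hinge","plate_stack","hammer","spool"]:
    for nm,c in (("s",a),("t",b)):
        print(n,nm,[(px(d).round(1).tolist(),round(d["conf"],2)) for d in arm.landmark_of(n,c)])
E
```

```text
{'t': np.float64(0.0), 'joint_positions': array([-1.363,  0.312,  0.014,  1.513, -0.004,  1.319, -0.027]), 'dq': array([-0.002, -0.   , -0.001, -0.001,  0.001, -0.   ,  0.001]), 'joint_torque': array([ 0.0000e+00, -3.7991e+01,  1.4600e-01, -2.3059e+01,  1.2000e-02,
        1.4000e-02,  0.0000e+00]), 'tool_pos': array([135.779, 532.251, 247.224]), 'ee_rot': array([ 0.125,  0.992, -0.001, -0.   ]), 'ft_force': array([ 0.847, -0.469, -0.308]), 'moment': array([-0.062, -0.003,  0.017]), 'finger_force': np.float64(0.0), 'gripper_width': np.float64(0.998)}
carrier_grip s [([282.3, 139.4], 0.87), ([408.6, 209.4], 0.62), ([210.0, 189.3], 0.55)]
carrier_grip t [([467.5, 244.7], 0.93), ([440.1, 358.5], 0.9), ([259.2, 334.8], 0.56)]
carrier s [([220.2, 217.0], 0.91), ([398.1, 231.0], 0.75), ([289.1, 168.4], 0.58)]
carrier t [([452.1, 255.3], 0.88), ([263.6, 331.8], 0.87), ([422.6, 356.5], 0.63)]
saddle s [([396.7, 246.4], 0.86)]
saddle t []
post_hinge s [([490.3, 304.0], 0.64)]
post_hinge t [([127.9, 229.9], 0.82)]
plate_stack s [([285.9, 246.8], 0.87)]
plate_stack t [([362.6, 259.3], 0.73)]
hammer s [([178.4, 298.8], 0.85)]
hammer t [([433.7, 152.3], 0.61)]
spool s [([273.1, 347.2], 0.58)]
spool t [([322.8, 151.2], 0.78), ([124.9, 232.5], 0.21)]
```

View pics/s1.png

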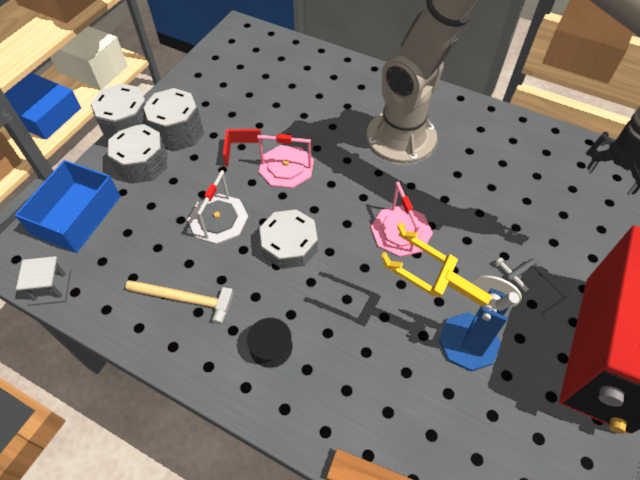

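View pics/t1.png

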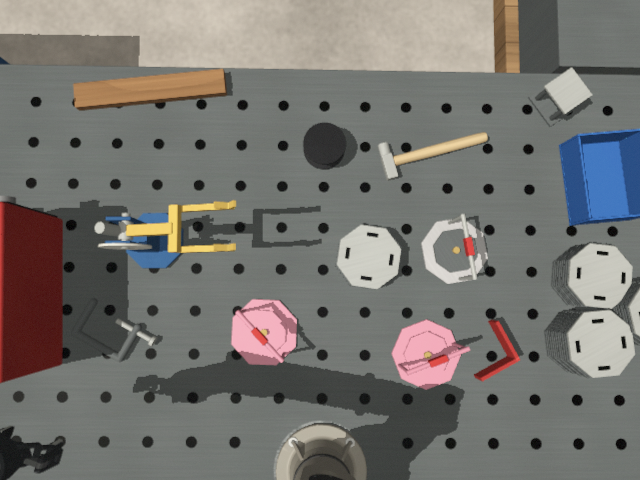

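The scene view shows the real carrier, with its white octagon and red grip, at (210,189). Pink look-alikes sit at (282,139) and (408,209), and a red L bracket at (240,140). In the top view the carrier grip is at (467,245), the pinks at (440,358) and (260,335), the bare stack at (369,256) and the saddle tips near (225,226). I choose the white one at top (467,245) / scene (210,189) and will check it in a close crop.

```bash
python3 - <<'E'
from h import *
a=arm.capture("scene");b=arm.capture("top")
g,e=tri(a,(210,189.3),b,(467.5,244.7));print("grip",g.round(1),e)
print("hinge t",onz(b,(127.9,229.9),200).round(1),"s",onz(a,(490.3,304),200).round(1), tri(a,(490.3,304),b,(127.9,229.9)))
print("top cam center",(-np.array(b["R"]).T@np.array(b["t"])).round(0))
for n,u,z in (("stack",(369,256),54),("spool",(325,145),55),("pink1",(440,358),115),("pink2",(259,334.8),115)): print(n,onz(b,u,z).round(0))
# red grip in top
hsv=cv2.cvtColor(b["color"],cv2.COLOR_BGR2HSV)
m=((hsv[...,0]<8)|(hsv[...,0]>172))&(hsv[...,1]>190)&(hsv[...,2]>120)
m=m.astype(np.uint8);m[:, :80]=0
n,l,st,ce=cv2.connectedComponentsWithStats(m)
for i in range(1,n):
    if st[i,4]>20: print("red",ce[i].round(1),st[i],cv2.minAreaRect(np.argwhere(l==i)[:,::-1].astype(np.float32)))
y=((abs(hsv[...,0].astype(int)-25)<6)&(hsv[...,1]>190)&(hsv[...,2]>100)).astype(np.uint8)
y[:, :80]=0;y[:190]=0;y[280:]=0
for r in range(80,260,8): 
    w=np.where(y[:,r])[0]; print(r,w.tolist() if len(w)<40 else (w.min(),w.max()),end=" ")
c1=cv2.resize(b["color"][200:300,80:250],None,fx=4,fy=4,interpolation=cv2.INTER_CUBIC)
c2=cv2.resize(b["color"][200:300,400:520],None,fx=4,fy=4,interpolation=cv2.INTER_CUBIC)
c=np.zeros((600,800,3),np.uint8);c[:400,:680]=c1;
cv2.imwrite("pics/c1.png",np.vstack([c1[:300],np.pad(c2[:300],((0,0),(0,200),(0,0)))]))
E
```

```text
grip [ 511.  -308.8  131. ] 2.642813785014704
hinge t [525.4 392.9 200. ] s [526.6 398.3 200. ] (array([525.21697089, 396.580387  , 195.79221394]), np.float64(4.422736945570745))
top cam center [ 408.   34. 1221.]
stack [ 489. -105.   54.]
spool [746.  -2.  55.]
pink1 [ 269. -250.  115.]
pink2 [314. 136. 115.]
80 [] 88 [] 96 [] 104 [] 112 [] 120 [] 128 [] 136 [] 144 [] 152 [] 160 [] 168 [] 176 [] 184 [] 192 [] 200 [] 208 [] 216 [] 224 [] 232 [] 240 [] 248 [] 256 []
```

View pics/c1.png

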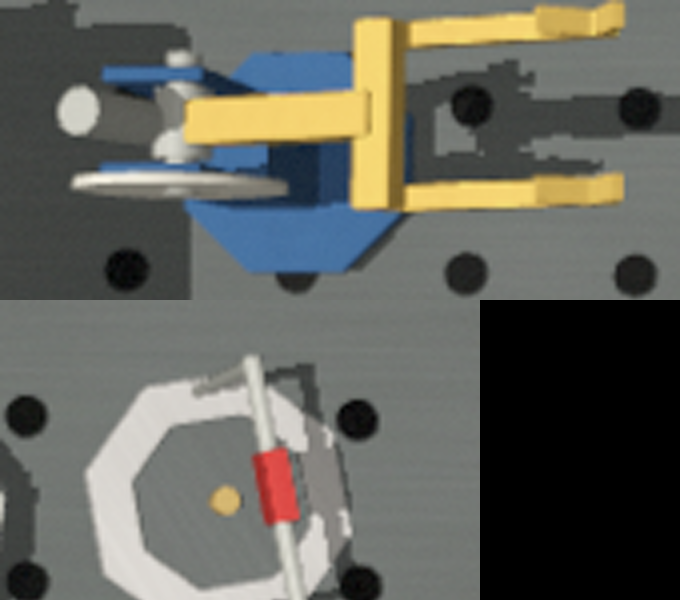

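The crop confirms the white octagon with the red grip. In it the grip centre is at top (469,247), the bar end at (463,214) and the saddle tips at about (225,205) and (225,247).

```bash
cat >> h.py <<'E'
def rows(target,yaw=None):
    """tool-frame shift (units of 600mm) and z-turn (units of 45deg) from the sensed pose; yaw = world angle of tool y in deg"""
    s=arm.sense();R=Ro.from_quat(s["ee_rot"]).as_matrix()
    d=R.T@(np.array(target)-s["tool_pos"])
    y=np.degrees(np.arctan2(R[1,1],R[0,1]))
    print("pos",s["tool_pos"].round(1),"yaw",y.round(2),"tilt",Ro.from_matrix(R@np.diag([1,-1,-1])).as_rotvec()[:2].round(3),"shift",(d/600).round(4),"turn z",None if yaw is None else round(-(yaw-y)/45,3))
E
python3 - <<'E'
from h import *
b=arm.capture("top")
print("grip@115",onz(b,(469,246.75),120).round(1))
p,q=onz(b,(463.2,214.2),115),onz(b,(473.8,275),115);print("bar",p.round(1),q.round(1),np.degrees(np.arctan2(*(p-q)[:2][::-1])))
s1,s2=onz(b,(225,205),268),onz(b,(225,247),268);print("saddles",s1.round(1),s2.round(1),(s1+s2)/2)
h=onz(b,(125,229),212);print("hinge",h)
rows((350,200,300),99.85)
E
```

```text
grip@115 [ 507.1 -314.2  120. ]
bar [ 578.8 -304.1  115. ] [ 446.2 -325.2  115. ] 9.061668784941958
saddles [566.8 190.5 268. ] [487.9 188.5 268. ] [527.34225685 189.51478606 268.        ]
hinge [525.77552161 394.42811367 212.        ]
pos [135.9 533.  248.3] yaw 75.69 tilt [-0. -0.] shift [-0.4829 -0.4495 -0.0861] turn z -0.537
```

Call:
step_arm(series="0 0 -0.06 0 0 -0.13; 0 0 -0.03 0 0 -0.13; 0 0 0 0 0 -0.13; 0 0 0 0 0 -0.13", fingers=-1)

```text
t: 1.28
tool_pos: [136.1, 533.9, 304.3]
ee_rot: [-0.082, 0.997, 0.002, 0.001]
ft_force: [-0.0, -0.0, -1.2]
gripper_width: 1.003
finger_force: 0.0
```

```bash
python3 - <<'E'
from h import *
rows((350,200,300),99.85)
E
```

```text
pos [136.1 533.9 304.3] yaw 99.38 tilt [0.002 0.006] shift [-0.2609 -0.6072  0.0053] turn z -0.01
```

Call:
step_arm(series="-0.026 -0.061 0 0 0 0; -0.026 -0.061 0 0 0 0; -0.026 -0.061 0 0 0 0; -0.026 -0.061 0 0 0 0; -0.026 -0.061 0 0 0 0; -0.026 -0.061 0 0 0 0; -0.026 -0.061 0 0 0 0; -0.026 -0.061 0 0 0 0; -0.026 -0.061 0 0 0 0; -0.026 -0.061 0 0 0 0")

```text
t: 2.12
tool_pos: [348.5, 194.4, 302.7]
ee_rot: [-0.079, 0.997, 0.001, 0.0]
ft_force: [1.5, 0.8, 0.1]
gripper_width: 0.996
finger_force: 0.0
```

Call:
step_arm(series="-0.0072 -0.063 0 0 0 0; -0.0072 -0.063 0 0 0 0; -0.0072 -0.063 0 0 0 0; -0.0072 -0.063 0 0 0 0; -0.0072 -0.063 0 0 0 0; -0.0072 -0.063 0 0 0 0; -0.0072 -0.063 0 0 0 0; -0.0072 -0.063 0 0 0 0; -0.0072 -0.063 0 0 0 0; -0.0072 -0.063 0 0 0 0; -0.0072 -0.063 0 0 0 0; -0.0072 -0.063 0 0 0 0; -0.0072 -0.063 0 0 0 0; -0.0072 -0.063 0 0 0 0; 0 0 0 0 0 0")

```text
t: 3.37
tool_pos: [488.9, -325.9, 300.4]
ee_rot: [-0.074, 0.997, -0.004, -0.003]
ft_force: [-0.2, -0.8, 0.3]
gripper_width: 1.003
finger_force: 0.0
```

```bash
cat >> h.py <<'E'
def wrist_at(name,zs,pts=None):
    s=arm.sense();w=arm.capture("wrist");T=np.array(w["tool_from_camera"])
    R=Ro.from_quat(s["ee_rot"]).as_matrix()
    Rw=R@T[:3,:3];o=R@T[:3,3]+s["tool_pos"]   # world from camera
    w["R"]=Rw.T;w["t"]=-Rw.T@o
    cv2.imwrite("pics/%s.png"%name,w["color"]);print("cam",o.round(0),"look",Rw[:,2].round(2));return w
E
python3 - <<'E'
from h import *
rows((508,-312,113),99.06)
w=wrist_at("w1",115)
for n in ("carrier_grip","carrier"): print(n,[(px(d).round(1),round(d["conf"],2),onz(w,px(d),115 if n!="carrier" else 0).round(1)) for d in arm.landmark_of(n,w)])
E
```

```text
pos [ 488.9 -325.9  300.4] yaw 98.44 tilt [-0.008 -0.011] shift [-0.0368  0.0205  0.312 ] turn z -0.014
cam [ 411. -336.  425.] look [ 0.3   0.04 -0.95]
carrier_grip [(array([322.7, 237.6]), 0.78, array([ 508.5, -311.6,  115. ]))]
carrier [(array([317.4, 207.9]), 0.93, array([ 510.2, -314.2,    0. ]))]
```

View pics/w1.png

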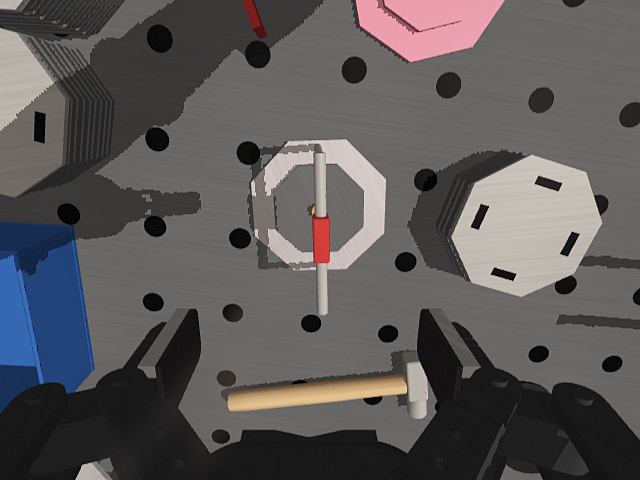

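The wrist view shows the grip at (321,239), with the bar running from (320,152) to (322,314), nearly parallel to tool x. The stack, hammer and bin are clear of the fingers.

Call:
step_arm(series="-0.033 0.023 0 0 0 -0.014; 0 0 0.06 0 0 0; 0 0 0.06 0 0 0; 0 0 0.06 0 0 0; 0 0 0.04 0 0 0; 0 0 0 0 0 0; 0 0 0 0 0 0")

```text
t: 4.1
tool_pos: [508.8, -297.2, 170.1]
ee_rot: [-0.086, 0.996, 0.001, -0.0]
ft_force: [-0.2, 0.1, 0.2]
gripper_width: 1.001
finger_force: 0.0
```

```bash
python3 - <<'E'
from h import *
w=wrist_at("w2",115)
for n in ("carrier_grip",): print(n,[(px(d).round(1),round(d["conf"],2),onz(w,px(d),115).round(1)) for d in arm.landmark_of(n,w)])
hsv=cv2.cvtColor(w["color"],cv2.COLOR_BGR2HSV)
m=(((hsv[...,0]<6)|(hsv[...,0]>174))&(hsv[...,1]>150)&(hsv[...,2]>90)).astype(np.uint8)
n,l,st,ce=cv2.connectedComponentsWithStats(m)
for i in range(1,n):
    if st[i,4]>200:
        print(ce[i].round(1),st[i],onz(w,ce[i],122).round(1))
        (cx,cy),_,_=r=cv2.minAreaRect(np.argwhere(l==i)[:,::-1].astype(np.float32));bx=cv2.boxPoints(r)
        q=[onz(w,p,126) for p in bx];print(np.array(q).round(1))
rows((508.5,-311.6,113),99.06)
E
```

```text
cam [ 430. -311.  295.] look [ 0.31  0.06 -0.95]
carrier_grip [(array([275.7, 270.9]), 0.85, array([ 509.3, -313.7,  115. ]))]
[277.5 262.7] [ 260  229   32   84 1333] [ 501.8 -313.3  122. ]
[[ 485.1 -323.9  126. ]
 [ 482.4 -310.1  126. ]
 [ 525.2 -302.6  126. ]
 [ 528.  -317.4  126. ]]
pos [ 510.1 -299.9  172.9] yaw 99.83 tilt [ 0.006 -0.003] shift [ 0.0064 -0.0185  0.0999] turn z 0.017
```

Call:
step_arm(series="0.007 -0.023 0 0 0 0; 0 0 0.05 0 0 0; 0 0 0.046 0 0 0; 0 0 0 0 0 0; 0 0 0 0 0 0; 0 0 0 0 0 0")

```text
t: 4.7
tool_pos: [508.3, -315.3, 115.4]
ee_rot: [-0.085, 0.996, -0.001, 0.002]
ft_force: [0.0, -0.1, 0.2]
gripper_width: 1.0
finger_force: 0.0
```

```bash
python3 - <<'E'
from h import *
f=[];p=[]
for i in range(4):
    arm.capture("wrist");s=arm.sense();f.append(s["ft_force"]);p.append(s["tool_pos"])
print(np.mean(f,0).round(2),np.round(p,1))
rows((508,-313.5,113),99.5)
w=wrist_at("w3",115)
print([(px(d).round(1),round(d["conf"],2),onz(w,px(d),115).round(1)) for d in arm.landmark_of("carrier_grip",w)])
E
```

```text
[0.35 0.27 0.27] [[ 508.4 -315.5  115.7]
 [ 508.3 -315.5  115.5]
 [ 508.1 -315.3  115.2]
 [ 507.8 -315.1  114.7]]
pos [ 507.8 -315.1  114.7] yaw 99.74 tilt [ 0.004 -0.003] shift [-0.0008  0.0026  0.0029] turn z 0.005
cam [ 429. -328.  239.] look [ 0.31  0.05 -0.95]
[(array([313. , 336.9]), 0.63, array([ 508.3, -312.9,  115. ]))]
```

View pics/w3.png

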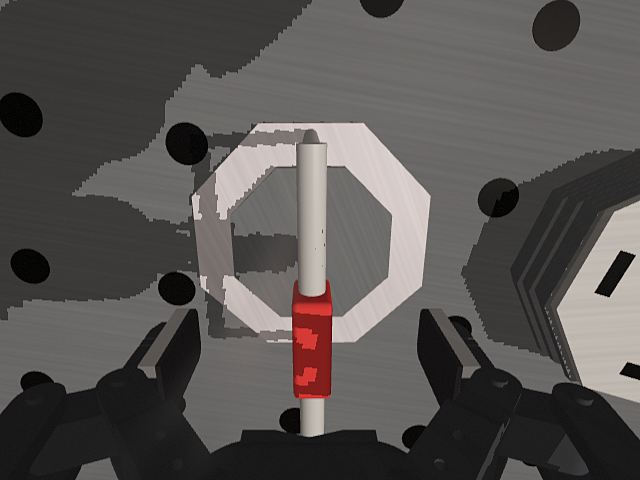

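The grip, at (312,340), stands between the pads and is parallel to them. Closing now.

Call:
step_arm(series="0 0.002 0.002 0 0 0; 0 0 0 0 0 0; 0 0 0 0 0 0; 0 0 0 0 0 0; 0 0 0 0 0 0; 0 0 0 0 0 0; 0 0 0 0 0 0; 0 0 0 0 0 0", fingers=1, grip_force=70)

```text
t: 5.67
tool_pos: [506.5, -313.8, 111.5]
ee_rot: [-0.084, 0.996, -0.0, 0.0]
ft_force: [0.1, -1.7, 0.6]
gripper_width: 0.15
finger_force: 70.0
```

Call:
step_arm(series="0 0 -0.02 0 0 0; 0 0 -0.05 0 0 0; 0 0 -0.06 0 0 0; 0 0 -0.06 0 0 0; 0 0 -0.06 0 0 0; 0 0 -0.06 0 0 0; 0 0 -0.04 0 0 0; 0 0 0 0 0 0; 0 0 0 0 0 0; 0 0 0 0 0 0")

```text
t: 6.5
tool_pos: [505.7, -312.0, 319.4]
ee_rot: [-0.085, 0.996, 0.002, -0.002]
ft_force: [-0.1, 0.0, -5.0]
gripper_width: 0.153
finger_force: 69.5
```

```bash
cat >> h.py <<'E'
def ft(n=6):
    f=[]
    for i in range(n): arm.capture("wrist");s=arm.sense();f.append(np.r_[s["ft_force"],s["moment"],s["tool_pos"]])
    print("ft",np.mean(f,0).round(2),"std",np.std(f,0)[:3].round(2),"t",s["t"])
E
python3 - <<'E'
from h import *
ft()
rows((527,100,330),90)
a=arm.capture("scene");b=arm.capture("top")
for nm,c in (("s",a),("t",b)):
    for n in ("saddle","carrier_grip","post_hinge"): print(n,nm,[(px(d).round(1).tolist(),round(d["conf"],2)) for d in arm.landmark_of(n,c)])
cv2.imwrite("pics/s2.png",a["color"])
E
```

```text
ft [-2.1000e-01  1.2000e-01 -4.5900e+00  1.0000e-02  2.0000e-02  1.0000e-02
  5.0588e+02 -3.1215e+02  3.1922e+02] std [0.33 0.21 0.43] t 6.8
pos [ 506.2 -312.7  320.1] yaw 99.72 tilt [-0.003  0.002] shift [-0.1503  0.6721 -0.0156] turn z 0.216
saddle s [([396.4, 247.3], 0.78)]
carrier_grip s [([195.4, 133.7], 0.97), ([283.4, 136.9], 0.96), ([406.3, 205.9], 0.7)]
post_hinge s [([493.0, 300.6], 0.98)]
saddle t []
carrier_grip t [([435.5, 360.4], 0.98), ([258.3, 336.6], 0.78), ([503.7, 233.8], 0.69)]
post_hinge t [([124.6, 226.5], 0.63)]
```

View pics/s2.png

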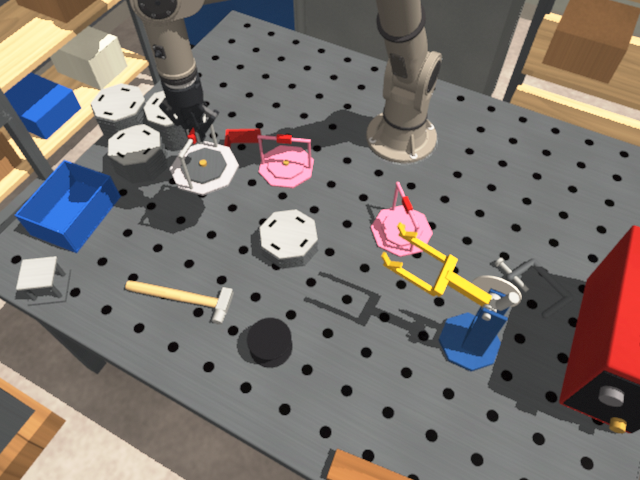

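The carrier hangs level in the gripper at scene (195,134) and weighs about 4.9 N. The arm is still up at (396,247).

Call:
step_arm(series="0 0.01 0 0 0 0.05; -0.004 0.03 0 0 0 0.05; -0.004 0.05 0 0 0 0.05; -0.004 0.06 0 0 0 0.043; -0.004 0.06 0 0 0 0; -0.004 0.06 0 0 0 0; -0.004 0.06 0 0 0 0; -0.004 0.06 0 0 0 0; -0.004 0.06 0 0 0 0; -0.004 0.06 0 0 0 0; -0.004 0.06 0 0 0 0; -0.004 0.05 0 0 0 0; -0.002 0.03 0 0 0 0; 0 0.01 0 0 0 0; 0 0 0 0 0 0; 0 0 0 0 0 0")

```text
t: 8.53
tool_pos: [520.6, 81.8, 321.6]
ee_rot: [-0.008, 1.0, -0.001, 0.0]
ft_force: [0.7, -1.2, -4.6]
gripper_width: 0.152
finger_force: 69.5
```

```bash
python3 - <<'E'
from h import *
rows((527,185,315),91)
a=arm.capture("scene");b=arm.capture("top")
# saddle: scene landmark ray with plane x=527
L=arm.landmark_of("saddle",a);print([(px(d),d["conf"]) for d in L])
for u in ([396.5,247],):
    o,d=ray(a,u);print("saddle x=527",(o+d*(527-o[0])/d[0]).round(1))
print("hinge tri",tri(a,(493,300.6),b,(124.6,226.5)), tri(a,(490.3,304),b,(127.9,229.9))[0])
print("grip", [(px(q),q["conf"]) for q in arm.landmark_of("carrier_grip",b)],[(px(q),q["conf"]) for q in arm.landmark_of("carrier_grip",a)])
s=arm.sense();print("pred grip",proj(a,s["tool_pos"]+[0,0,3]),proj(b,s["tool_pos"]+[0,0,3]))
for y in (182,186,190): print(y,"pred saddles top",[proj(b,(527+k,y,265)).round(1) for k in (-40,0,40)],"scene",[proj(a,(527+k,y,265)).round(1) for k in (-40,0,40)])
c1=cv2.resize(b["color"][180:270,100:300],None,fx=4,fy=3.3,interpolation=cv2.INTER_CUBIC)
c2=cv2.resize(a["color"][195:295,340:540],None,fx=4,fy=3,interpolation=cv2.INTER_CUBIC)
cv2.imwrite("pics/c2.png",np.vstack([c1,c2])[:600])
E
```

```text
pos [520.6  81.8 321.6] yaw 90.96 tilt [ 0.    -0.003] shift [-0.0136  0.1719  0.0108] turn z -0.001
[(array([396.48, 247.92]), 0.72)]
saddle x=527 [527.  186.  256.7]
hinge tri (array([529.03105709, 396.46660397, 217.75489002]), np.float64(6.249572939898394)) [525.21697089 396.580387   195.79221394]
grip [(array([437.888, 359.712]), 0.63)] [(array([354.496, 204.816]), 0.64), (array([407.872, 205.584]), 0.6)]
pred grip [353.31387706 205.30262701] [281.40675044 226.39067237]
182 pred saddles top [array([228.7, 247.7]), array([229.3, 226.4]), array([229.8, 205.2])] scene [array([403. , 229.5]), array([395.2, 244. ]), array([387., 259.])]
186 pred saddles top [array([226.6, 247.6]), array([227.1, 226.3]), array([227.7, 205.2])] scene [array([404.8, 230.3]), array([397. , 244.8]), array([388.8, 259.8])]
190 pred saddles top [array([224.4, 247.6]), array([225. , 226.3]), array([225.5, 205.1])] scene [array([406.6, 231.1]), array([398.8, 245.6]), array([390.7, 260.7])]
```

View pics/c2.png

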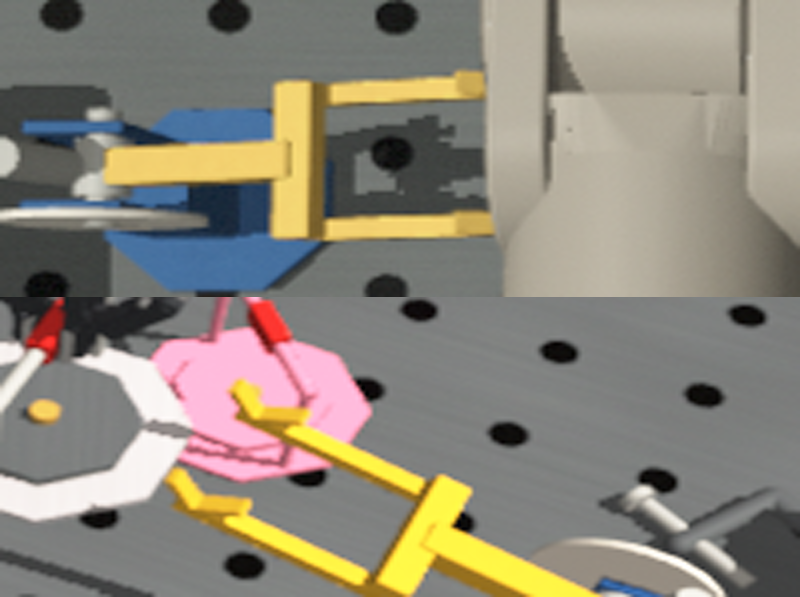

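In the crops, the saddle valleys are at scene (391,263) and (404,234), which puts the saddle point at about (527,186,265). The bar is 60 mm higher, so I'll enter above the saddles.

Call:
step_arm(series="0 0.015 0 0 0 0; -0.004 0.035 0 0 0 0; -0.004 0.045 0 0 0 0; -0.003 0.04 0 0 0 0; 0 0.025 0 0 0 0; 0 0.013 0 0 0 0; 0 0 0 0 0 0; 0 0 0 0 0 0")

```text
t: 9.45
tool_pos: [525.4, 185.9, 321.4]
ee_rot: [-0.009, 1.0, -0.001, -0.0]
ft_force: [0.8, -1.6, -4.0]
gripper_width: 0.152
finger_force: 69.5
```

Call:
step_arm(series="0 0 0.02 0 0 0; 0 0 0.03 0 0 0; 0 0 0.02 0 0 0; 0 0 0 0 0 0; 0 0 0 0 0 0; 0 0 0 0 0 0")

```text
t: 9.95
tool_pos: [526.1, 185.9, 280.7]
ee_rot: [-0.008, 1.0, 0.0, 0.001]
ft_force: [0.3, -0.3, -3.3]
gripper_width: 0.155
finger_force: 69.4
```

```bash
python3 - <<'E'
from h import *
ft(4)
rows((526,186,262),91)
a=arm.capture("scene")
c=cv2.resize(a["color"][170:320,340:540],None,fx=4,fy=4,interpolation=cv2.INTER_CUBIC)
for k in (-40,0,40): cv2.circle(c,tuple(((proj(a,(527+k,186,265))-[340,170])*4).astype(int)),3,(255,0,255),-1)
cv2.imwrite("pics/c3.png",c)
E
```

```text
ft [ 2.1000e-01  2.5000e-01 -4.6600e+00  0.0000e+00  0.0000e+00  1.0000e-02
  5.2612e+02  1.8671e+02  2.8079e+02] std [0.24 0.37 0.31] t 10.15
pos [525.9 187.1 280.5] yaw 91.01 tilt [0.003 0.001] shift [-0.0001 -0.0018  0.0309] turn z 0.0
```

View pics/c3.png

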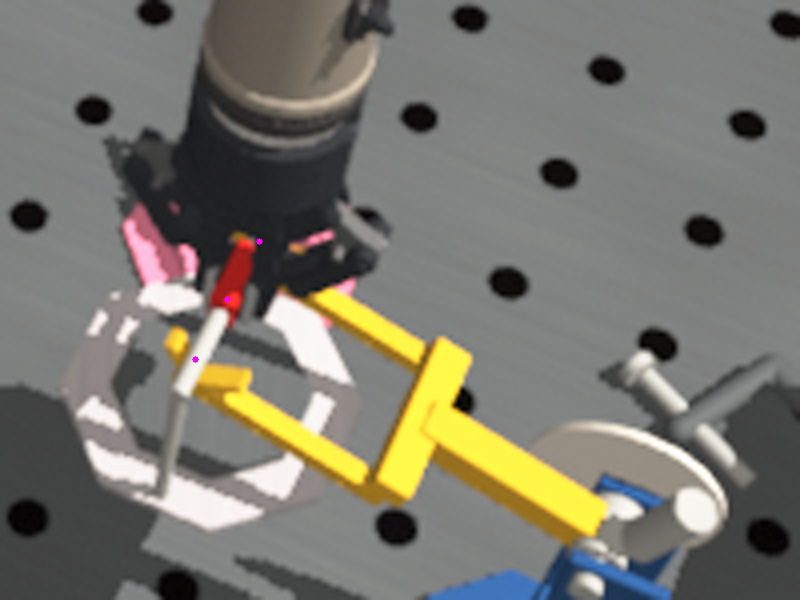

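The bar is over the valley between the saddle walls at crop (195,360). I'll lower slowly along the arc.

Call:
step_arm(series="0 0 0.005 0 0 0; 0 0 0.005 0 0 0; 0 0 0.005 0 0 0; 0 0 0.005 0 0 0; 0 0 0.005 0 0 0; 0 0 0.005 0 0 0; 0 -0.0013 0.005 0 0 0; 0 -0.0013 0.005 0 0 0; 0 -0.0013 0.005 0 0 0; 0 -0.0013 0.005 0 0 0; 0 -0.0012 0.005 0 0 0; 0 -0.0012 0.005 0 0 0; 0 -0.0012 0.005 0 0 0; 0 -0.0012 0.005 0 0 0; 0 0 0 0 0 0; 0 0 0 0 0 0; 0 0 0 0 0 0")

```text
t: 11.62
tool_pos: [525.4, 182.2, 237.7]
ee_rot: [-0.009, 1.0, 0.001, 0.0]
ft_force: [-0.6, 4.2, -2.8]
gripper_width: 0.151
finger_force: 69.7
```

```bash
python3 - <<'E'
from h import *
ft(8)
rows((526,176,198),91)
E
```

```text
ft [-2.1000e-01  5.0600e+00 -3.3200e+00  1.0100e+00  9.0000e-02 -2.0000e-02
  5.2536e+02  1.8221e+02  2.3765e+02] std [0.55 0.33 0.34] t 12.0167
pos [525.3 182.2 237.6] yaw 91.09 tilt [0.    0.002] shift [-0.0009 -0.0104  0.066 ] turn z 0.002
```

Call:
step_arm(series="0 0.002 0 0 0 0; 0 0.002 0 0 0 0; 0 0 0 0 0 0; 0 0 0 0 0 0; 0 0 0 0 0 0")

```text
t: 12.43
tool_pos: [525.5, 182.5, 237.6]
ee_rot: [-0.008, 1.0, -0.001, 0.0]
ft_force: [-0.3, 0.1, -1.2]
gripper_width: 0.152
finger_force: 69.8
```

```bash
python3 - <<'E'
from h import *
ft(8)
rows((526,176,198),91)
a=arm.capture("scene")
c=cv2.resize(a["color"][170:320,340:540],None,fx=4,fy=4,interpolation=cv2.INTER_CUBIC)
cv2.imwrite("pics/c4.png",c)
E
```

```text
ft [-5.4000e-01 -5.1000e-01 -2.2600e+00 -1.2000e-01  1.1000e-01  0.0000e+00
  5.2553e+02  1.8256e+02  2.3755e+02] std [0.3  0.6  0.64] t 12.8333
pos [525.5 182.6 237.6] yaw 90.98 tilt [ 0.    -0.002] shift [-0.0006 -0.0109  0.0659] turn z -0.0
```

View pics/c4.png

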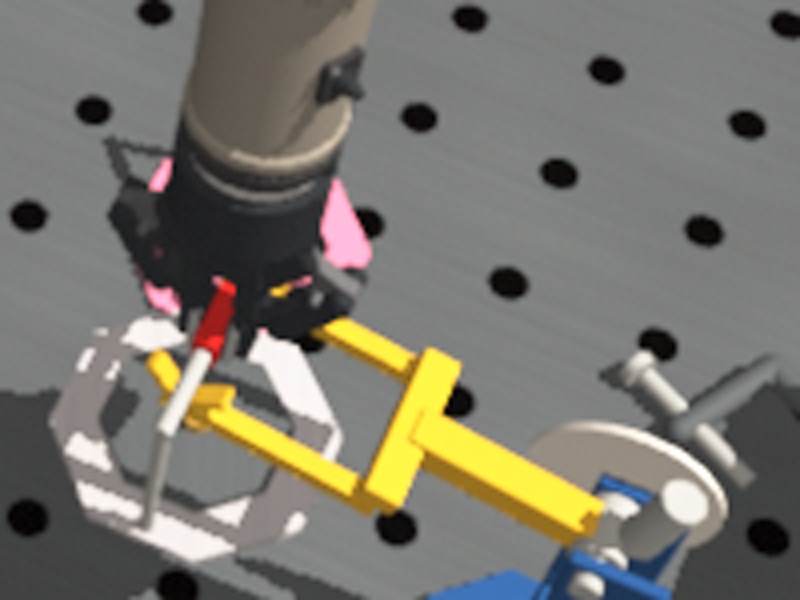

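The bar sits in the saddles and the arm is sinking with it. The side force has gone, and about 2.5 N of weight remains to be handed over.

Call:
step_arm(series="0 -0.0008 0.004 0 0 0; 0 -0.0008 0.004 0 0 0; 0 -0.0007 0.004 0 0 0; 0 -0.0006 0.004 0 0 0; 0 -0.0005 0.004 0 0 0; 0 -0.0004 0.004 0 0 0; 0 -0.0004 0.004 0 0 0; 0 -0.0003 0.004 0 0 0; 0 -0.0003 0.004 0 0 0; 0 -0.0002 0.004 0 0 0; 0 -0.0002 0.004 0 0 0; 0 0 0.004 0 0 0; 0 0 0 0 0 0; 0 0 0 0 0 0; 0 0 0 0 0 0; 0 0 0 0 0 0")

```text
t: 14.22
tool_pos: [525.6, 179.6, 208.7]
ee_rot: [-0.009, 1.0, -0.001, 0.0]
ft_force: [-1.1, -5.0, 0.2]
gripper_width: 0.154
finger_force: 70.1
```

```bash
python3 - <<'E'
from h import *
ft(10)
rows((526,179,202),91)
E
```

```text
ft [-6.3000e-01 -5.1700e+00  1.9000e-01 -1.1000e+00  1.3000e-01  2.0000e-02
  5.2563e+02  1.7963e+02  2.0871e+02] std [0.39 0.37 0.58] t 14.7167
pos [525.6 179.6 208.7] yaw 91.0 tilt [ 0.    -0.002] shift [-0.0006 -0.0011  0.0112] turn z -0.0
```

Call:
step_arm(series="0 -0.002 0 0 0 0; 0 -0.0018 0 0 0 0; 0 0 0 0 0 0; 0 0 0 0 0 0; 0 0 0 0 0 0")

```text
t: 15.13
tool_pos: [525.6, 179.4, 208.9]
ee_rot: [-0.01, 1.0, 0.001, 0.0]
ft_force: [0.3, -1.0, -0.1]
gripper_width: 0.155
finger_force: 70.1
```

```bash
python3 - <<'E'
from h import *
ft(14)
rows((526,179,202),91)
E
```

```text
ft [ 3.5000e-01  2.6000e-01 -8.0000e-02  7.0000e-02 -9.0000e-02 -2.0000e-02
  5.2560e+02  1.7909e+02  2.0880e+02] std [0.6  0.62 0.53] t 15.8333
pos [525.6 179.  208.8] yaw 91.07 tilt [0.001 0.001] shift [-0.0007 -0.      0.0113] turn z 0.002
```

Call:
step_arm(series="0 0 0.003 0 0 0; 0 0 0 0 0 0; 0 0 0 0 0 0; 0 0 0 0 0 0; 0 0 0 0 0 0; 0 0 0 0 0 0")

```text
t: 16.33
tool_pos: [525.6, 178.9, 207.0]
ee_rot: [-0.009, 1.0, 0.0, 0.0]
ft_force: [2.1, 2.3, 0.0]
gripper_width: 0.153
finger_force: 70.1
```

```bash
python3 - <<'E'
from h import *
ft(16)
a=arm.capture("scene")
S=[px(d) for d in arm.landmark_of("saddle",a)];G=[px(d) for d in arm.landmark_of("carrier_grip",a)];print(S,G,proj(a,arm.sense()["tool_pos"]+[0,0,3]))
E
```

```text
ft [ 1.6000e+00  4.0500e+00 -1.4000e-01  8.3000e-01 -3.1000e-01 -2.0000e-02
  5.2557e+02  1.7885e+02  2.0699e+02] std [0.63 0.94 0.33] t 17.1333
[array([389.504, 254.784])] [array([392.32 , 256.512]), array([282.88 , 136.896]), array([179.712, 297.696])] [391.11187448 256.89027487]
```

Call:
step_arm(series="-0.001 0.003 0 0 0 0; 0 0 0 0 0 0; 0 0 0 0 0 0; 0 0 0 0 0 0; 0 0 0 0 0 0; 0 0 0 0 0 0")

```text
t: 17.78
tool_pos: [525.6, 179.0, 206.7]
ee_rot: [-0.009, 1.0, -0.001, -0.001]
ft_force: [-0.7, -0.4, -0.4]
gripper_width: 0.152
finger_force: 70.1
```

```bash
python3 - <<'E'
from h import *
ft(16)
E
```

```text
ft [-2.1200e+00 -2.6700e+00  1.4000e-01 -5.6000e-01  3.9000e-01  4.0000e-02
  5.2563e+02  1.7896e+02  2.0667e+02] std [0.84 1.41 0.39] t 18.5833
```

Call:
step_arm(series="0.0005 -0.0012 0 0 0 0; 0 0 0 0 0 0; 0 0 0 0 0 0; 0 0 0 0 0 0; 0 0 0 0 0 0", grip_force=20)

```text
t: 19.0
tool_pos: [525.7, 179.0, 206.9]
ee_rot: [-0.009, 1.0, -0.0, -0.0]
ft_force: [-3.2, -4.4, -0.6]
gripper_width: 0.154
finger_force: 70.1
```

Call:
step_arm(series="0 0 0 0 0 0; 0 0 0 0 0 0; 0 0 0 0 0 0; 0 0 0 0 0 0; 0 0 0 0 0 0; 0 0 0 0 0 0; 0 0 0 0 0 0; 0 0 0 0 0 0", fingers=0)

```text
t: 19.67
tool_pos: [525.8, 179.5, 206.9]
ee_rot: [-0.009, 1.0, 0.0, 0.0]
ft_force: [-0.1, -0.2, -0.6]
gripper_width: 0.499
finger_force: 0.0
```

```bash
python3 - <<'E'
from h import *
ft(6)
s=arm.sense();print(s["gripper_width"],s["finger_force"])
a=arm.capture("scene")
c=cv2.resize(a["color"][170:320,340:540],None,fx=4,fy=4,interpolation=cv2.INTER_CUBIC)
cv2.imwrite("pics/c5.png",c)
E
```

```text
ft [ 1.3000e-01 -1.4000e-01  1.0000e-02 -1.0000e-02 -0.0000e+00 -2.0000e-02
  5.2577e+02  1.7940e+02  2.0691e+02] std [0.71 0.37 0.34] t 19.9667
0.49718474680375113 0.0
```

View pics/c5.png

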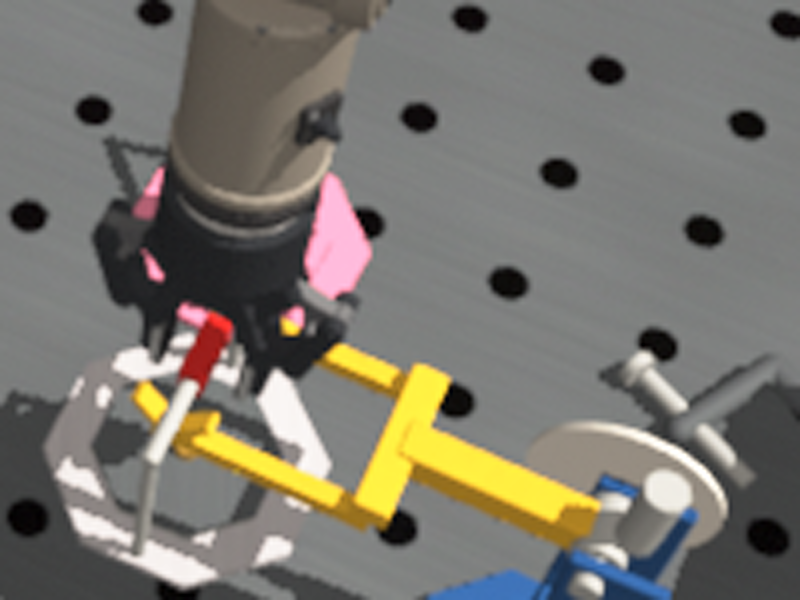

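The carrier hangs level in both saddles with the fingers open around the grip at crop (205,355). Rising clear.

Call:
step_arm(series="0 0 -0.01 0 0 0; 0 0 -0.03 0 0 0; 0 0 -0.04 0 0 0; 0 0 -0.05 0 0 0; 0 0 -0.05 0 0 0; 0 0 -0.04 0 0 0; 0 0 0 0 0 0; 0 0 0 0 0 0; 0 0 0 0 0 0; 0 0 0 0 0 0; 0 0 0 0 0 0; 0 0 0 0 0 0; 0 0 0 0 0 0; 0 0 0 0 0 0; 0 0 0 0 0 0; 0 0 0 0 0 0; 0 0 0 0 0 0; 0 0 0 0 0 0")

```text
t: 21.52
tool_pos: [525.8, 179.3, 338.9]
ee_rot: [-0.009, 1.0, -0.0, 0.0]
ft_force: [0.2, -0.3, -0.2]
gripper_width: 0.495
finger_force: 0.0
```

```bash
python3 - <<'E'
from h import *
o=[]
for i in range(5):
    a=arm.capture("scene")
    if i in(0,4):
        for n in ("saddle","carrier_grip"): print(n,[(px(d).round(1).tolist(),round(d["conf"],2)) for d in arm.landmark_of(n,a)])
    o.append(a["color"][170:320,340:480].astype(int))
print("pred grip",proj(a,(526,179,208)),"motion",[int((abs(o[i+1]-o[i]).max(2)>60).sum()) for i in range(4)])
s=arm.sense();print(s["tool_pos"],s["finger_force"],s["ft_force"],s["t"])
E
```

```text
saddle [([388.0, 258.8], 0.57)]
carrier_grip [([407.0, 205.5], 0.87), ([284.8, 138.1], 0.62), ([391.2, 258.6], 0.6)]
saddle [([386.8, 260.3], 0.88)]
carrier_grip [([282.3, 137.2], 0.98), ([395.4, 256.7], 0.81), ([407.5, 207.1], 0.76)]
pred grip [390.98132219 257.55276436] motion [0, 0, 0, 0]
[525.74443625 179.36263744 338.90151528] 0.0 [-1.10872088 -0.20099982 -0.37389854] 21.9667
```

The carrier is hanging still in the saddles, and the gripper is clear above it.

```bash
python3 -c "
from station import arm
print(arm.sign_off())"
```

```text
the job is handed in; nothing more can be done
None
```

The carrier hangs in both saddles of the yellow arm, let go only once the arm carried its weight and had settled; the gripper is clear, the bystanders were never approached, and the job is handed in at about 22 s, though sign-off returned no verdict.

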